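# Lock the trestle leg at its long setting

## Task

Two telescoping trestle legs lie clamped on the bench; one is locked at its long setting, with its red button standing up through the hole near the tube's mouth, but the other was left between holes with its button hidden inside. Take that other leg by its orange foot and pull it out until its button pops up through the hole near the mouth, then let go. Do not touch the leg that is already locked.

Things in the scene. Friction and masses are not known exactly. Their poses are not given: they have to be found in the camera images.
- loose_leg: leg to set: fixed blue tube 44 mm square, 260 mm long, lying level in saddles, top 77 mm above the bench. Origin: on the bench below the centre of its open mouth; x: level, out of the mouth, the way the inner tube pulls out (about towards the robot); y: level, across; z: up. Two 17 mm holes in its top, 120 mm (short setting) and 30 mm (long) behind the mouth.
- loose_slide (a joint): its inner tube's pull-out, m: 0 at short hole, 0.090 at long hole (3 mm play either way); starts between. About 5 N to slide, stays where left; a popped button locks it. Its foot: upright orange block 34 mm along x, 44 mm across, 24 to 90 mm above the bench, black sole on the outer end 10 mm thick, 50 wide, to 93 mm up. Block centre in loose_leg frame: x = 45 mm + loose_slide, y = 0.
- loose_button (a joint): that leg's red button, 12 mm across, sprung upward in the inner tube. Value: how far it is pressed in, m: about 0.011 when hidden under the tube's top wall, 0 when popped fully up, 7 mm above the tube's top. It pops up by itself when it comes under a hole.
- set_leg: the other leg, same shape and same frame, already locked at its long setting (centre of its orange foot block at x = 135 mm), its red button standing up. Not to be touched.

How it is judged:
By the outcome, as a careful person would: the job done as asked, in the order asked, and still so for the second after the job is handed in, with the robot touching nothing.
It also fails if it takes over 32 s, if anything falls off the work surface, if the arm or the gripper's body presses on something with over 40 N, if the wrist force passes 120 N, or if a joint passes its speed limit or range.

## Robot

A 7-joint arm with a two-finger parallel gripper is mounted at the origin on the work surface. World frame = base frame: x ahead of the robot, y to its left, z up, the work surface at z = 0. Lengths are in m, angles in rad, forces in N, time in s.
With the tool pointing down it reaches from about 0.425 to 0.925 m from the base axis. Payload 6.8 kg.
Tool frame: the origin (TCP) lies at the centre of the arm's flange, where the gripper is bolted on; the fingertips stand 173 mm ahead of it and the grasp point (between the pads) lies 155 mm ahead of it; z points along the fingers, y is the direction in which the jaws open and shut (so a half turn about z gives the same grasp; the last joint's range is limited). The gripper opens to 85 mm and grips with 20 to 120 N. Pads are 22 mm wide; open, the fingers measure 114 mm over their backs; the gripper's body (76 mm by 85 mm) begins 54 mm behind the grasp point. The pads swing forward as they close: fully open they stand 13 mm farther back than shut.
Start: joints at [-1.276, 0.477, 0.022, 1.555, -0.011, 1.109, -0.083], TCP at [0.265, 0.621, 0.405] pointing down, gripper open.
Joint ranges: [-2.96, 2.96], [-0.34, 2.1], [-1.41, 1.46], [0.24, 2.44], [-1.37, 4.51], [0.17, 1.92], [-2.96, 2.96]. Speed limits (rad/s): [2.39, 2.39, 3.14, 3.14, 3.14, 3.14, 3.14].

## Interface

Orientations are given as a rotation vector (axis times angle).
In Python, from bench import readout, grab_frame, camera_model, r gives the robot as it stands.
- The arm moves only by the tool apply_moves, never from a script. Its argument "deltas" is a list of rows, each an object with "xyz": the shift along the world's x, y, z in m, a list of three; "turn": the turn about the world's z in rad. In form: [{"xyz": [dx, dy, dz], "turn": turn}, ...]. A call has 1 to 12 rows; each row shifts and turns the commanded pose from where the row before left it; what a row does not reach is not made up. A row lasts 1/12 s, in which the tool goes at most 41.7 mm and 7.16 degrees, less where a joint would pass 70% of its speed; a pose out of reach is approached as far as the arm can. A call with a gripper value outside its range is refused whole. "claw" is the gripper's target within -1 to 1 (shut at 1, half-way at 0, fully open at -1), set as the call begins (left out, the last holds). The fingers move at their own pace and stop on an object; "squeeze" is the grip in N (left out, the last holds). Time passes only in rows, so rows that do not move let the fingers close. It gives the time, the measured TCP pose, the force and the opening at its end, in the units of the state.
- readout.get_obs(): the state, without advancing time (a new reading comes with each control period).
- grab_frame(name): name is "side" or "top"; returns the picture (384x512x3 uint8, red, green, blue); there is no depth.
- camera_model(name): a dict with "intrinsics" (3x3 intrinsics, pixels), "k1" (the pictures are not rectified: a ray, as slopes to the right and down, at radius r is drawn at 1 + k1 r^2 times it, then the intrinsics apply), "R" (3x3) and "t" (3): a world point X has camera coordinates R X + t. Camera axes: x right, y down, z forward; pixel columns grow to the right and rows downward; lengths in m; the calibration is good to about 2 mm. A picture is of the moment at which its call begins. camera_model takes no time and is no camera call.
- r.hand_in(): hands the job in, once; it reports no verdict.
The state is a dict: "clock": time; "joints": joint angles; "qvel": joint speeds; "tau": joint torques, N m; "tcp_pos": TCP position; "orientation": TCP orientation; "contact_force": force on the tool from outside, world axes, zero at the start; "moment": the same for the moment, N m; "grip_width": finger opening in m.
Only numpy, scipy, OpenCV 4.12 (cv2) and the standard library are available. Lean on these libraries where they do the work, as an engineer would, in place of code of your own. Each camera call takes 0.05 s, during which the arm holds its last target.

## Working session

There is one attempt and no reset: what is moved stays moved. The work goes in short steps, Python scripts to look and compute and a tool call to move; the robot and the scene stay as the last step left them, time stands still between calls to the robot, and variables do not carry over. Pictures are saved under pics/ and viewed, and the job is handed in when it is done.

Besides the shell and the picture viewer there is one more tool, called after "Request:" as a command line: name --argument value ..., lists and objects as JSON in quotes. apply_moves: Moves the arm, as the interface text tells. Its arguments: {"type":"object","properties":{"deltas":{"type":"array"},"claw":{"type":"number"},"squeeze":{"type":"number"}},"required":["deltas"]}

```bash
mkdir -p pics; ls; python3 - <<'E'
from bench import readout, grab_frame, camera_model, r
import cv2
o=readout.get_obs(); print(o)
for n in("side","top"):
    print(n,camera_model(n)); cv2.imwrite(f"pics/{n}0.png",cv2.cvtColor(grab_frame(n),cv2.COLOR_RGB2BGR))
E
```

```text
pics
{'clock': 0.0, 'joints': array([-1.27610958,  0.47778311,  0.02233392,  1.55647404, -0.01149148,
        1.10928219, -0.08308624]), 'qvel': array([ 8.60147898e-05,  1.25755977e-03, -1.30765801e-03,  7.08514973e-04,
        3.43165888e-04,  1.87559685e-03,  6.19457273e-04]), 'tau': array([ 1.62850196e-03, -5.96453297e+01,  1.60866302e+00, -2.81178224e+01,
        1.24620119e-02,  9.40742641e-03, -2.60567691e-05]), 'tcp_pos': array([0.26446865, 0.62072395, 0.40372717]), 'orientation': array([-6.28314407e-01, -3.07788881e+00,  2.83428336e-03]), 'contact_force': array([-0.04936106, -0.1734238 , -0.76199507]), 'moment': array([ 0.0070302 , -0.00212826, -0.00095266]), 'grip_width': 0.08534218855596172}
side {'intrinsics': array([[462.58000249,   0.        , 260.57201569],
       [  0.        , 462.58000249, 197.35675783],
       [  0.        ,   0.        ,   1.        ]]), 'k1': -0.17969829743846055, 'R': array([[-0.83083802, -0.55637902,  0.01227079],
       [-0.4409737 ,  0.6447331 , -0.62438885],
       [ 0.33948547, -0.52417709, -0.78101728]]), 't': array([0.58829045, 0.37108693, 0.73670612])}
top {'intrinsics': array([[466.19617986,   0.        , 249.94042928],
       [  0.        , 466.19617986, 194.72330709],
       [  0.        ,   0.        ,   1.        ]]), 'k1': -0.1331128245125978, 'R': array([[ 0.19148923, -0.98149062, -0.00283513],
       [-0.96015844, -0.18672673, -0.20791558],
       [ 0.2035378 ,  0.04253577, -0.97814266]]), 't': array([-0.11692107,  0.69366003,  0.79886255])}
```

View pics/side0.png

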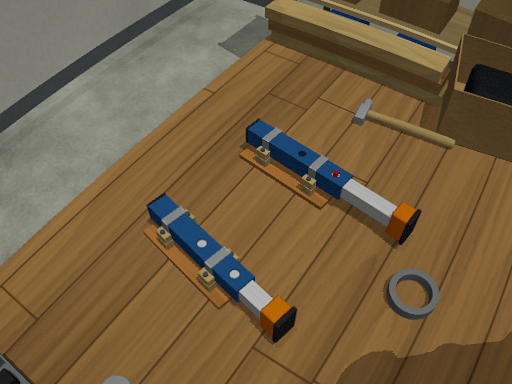

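View pics/top0.png

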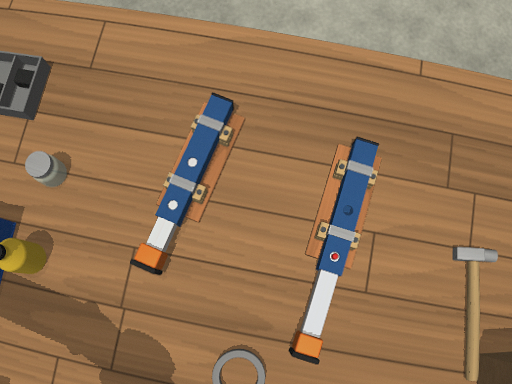

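The loose leg is the one at left in both pictures: white holes at top (192,162) and (173,205), foot at (149,257). The other leg's red button is up at top (334,257). Next I'll enlarge the loose leg.

```bash
python3 - <<'E'
import cv2
a=cv2.imread("pics/top0.png")[85:285,115:260]; cv2.imwrite("pics/topc.png",cv2.resize(a,None,fx=3,fy=3,interpolation=cv2.INTER_CUBIC))
a=cv2.imread("pics/side0.png")[185:345,140:305]; cv2.imwrite("pics/sidec.png",cv2.resize(a,None,fx=3.5,fy=3.5,interpolation=cv2.INTER_CUBIC))
E
```

```text
(no output)
```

View pics/topc.png

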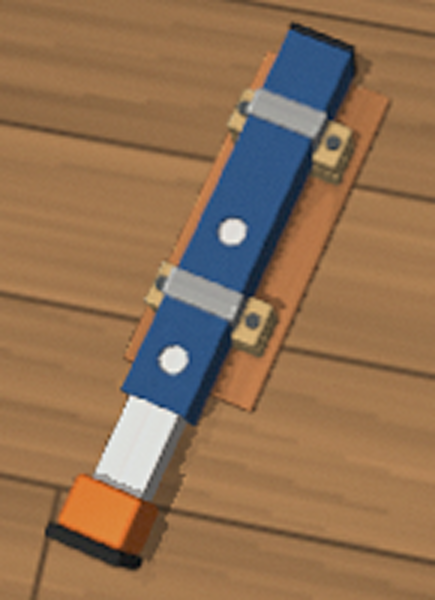

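View pics/sidec.png

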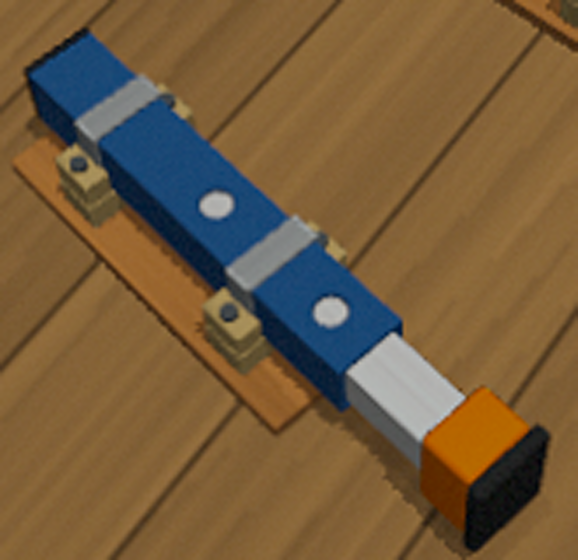

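```bash
cat > h.py <<'E'
import numpy as np, cv2
from bench import camera_model
def ray(n,uv):
    c=camera_model(n);K=np.array(c["intrinsics"]);d=np.array([c["k1"],0,0,0,0.])
    # drawn = slope*(1+k1 r^2): opencv model
    p=cv2.undistortPoints(np.array([[uv]],float),K,d)[0,0]
    R=np.array(c["R"]);t=np.array(c["t"])
    return -R.T@t, R.T@np.array([p[0],p[1],1])
def onz(n,uv,z):
    o,d=ray(n,uv); return o+d*(z-o[2])/d[2]
def proj(n,X):
    c=camera_model(n);K=np.array(c["intrinsics"])
    R=np.array(c["R"]);t=np.array(c["t"])
    return cv2.projectPoints(np.array(X,float).reshape(-1,3),cv2.Rodrigues(R)[0],t,K,np.array([c["k1"],0,0,0,0.]))[0][:,0]
E
python3 - <<'E'
from h import *
T=lambda p:((p[0]+.5)/3-.5+115,(p[1]+.5)/3-.5+85)
S=lambda p:((p[0]+.5)/3.5-.5+140,(p[1]+.5)/3.5-.5+185)
np.set_printoptions(precision=4,suppress=True)
t=[onz("top",T(p),.077) for p in[(232,232),(174,360)]]
s=[onz("side",S(p),.077) for p in[(217,205),(331,312)]]
for h in(t,s):
    d=h[1]-h[0];print(h,np.linalg.norm(d),np.degrees(np.arctan2(d[1],d[0])))
    u=d/np.linalg.norm(d);print("mouth",h[1]+.03*u)
ft=[onz("top",T(p),.09) for p in[(77,475),(60,522)]]
fs=[onz("side",S(p),.09) for p in[(484,388),(424,438)]]
print(ft,fs,np.mean(fs,axis=0))
E
```

```text
[array([0.7436, 0.1376, 0.077 ]), array([0.6563, 0.1551, 0.077 ])] 0.08898801802068981 168.61614739369816
mouth [0.6269 0.161  0.077 ]
[array([0.7462, 0.1416, 0.077 ]), array([0.6585, 0.1598, 0.077 ])] 0.0895744003404292 168.28177814076597
mouth [0.6291 0.1659 0.077 ]
[array([0.5741, 0.1947, 0.09  ]), array([0.5445, 0.1983, 0.09  ])] [array([0.5682, 0.158 , 0.09  ]), array([0.5776, 0.1962, 0.09  ])] [0.5729 0.1771 0.09  ]
```

Request:
apply_moves --deltas '[{"xyz": [0.0121, -0.0184, -0.003], "turn": 0.0084}, {"xyz": [0.0121, -0.0184, -0.003], "turn": 0.0084}, {"xyz": [0.0121, -0.0184, -0.003], "turn": 0.0084}, {"xyz": [0.0121, -0.0184, -0.003], "turn": 0.0084}, {"xyz": [0.0121, -0.0184, -0.003], "turn": 0.0084}, {"xyz": [0.0121, -0.0184, -0.003], "turn": 0.0084}, {"xyz": [0.0121, -0.0184, -0.003], "turn": 0.0084}, {"xyz": [0.0121, -0.0184, -0.003], "turn": 0.0084}, {"xyz": [0.0121, -0.0184, -0.003], "turn": 0.0084}, {"xyz": [0.0121, -0.0184, -0.003], "turn": 0.0084}, {"xyz": [0.0121, -0.0184, -0.003], "turn": 0.0084}, {"xyz": [0.0121, -0.0184, -0.003], "turn": 0.0084}]' --claw -1 --squeeze 40

```text
clock: 1.1
tcp_pos: [0.4101, 0.3991, 0.3682]
orientation: [-0.472, -3.105, 0.001]
contact_force: [0.6, 0.4, 0.5]
grip_width: 0.0852
```

Request:
apply_moves --deltas '[{"xyz": [0.0121, -0.0184, -0.003], "turn": 0.0084}, {"xyz": [0.0121, -0.0184, -0.003], "turn": 0.0084}, {"xyz": [0.0121, -0.0184, -0.003], "turn": 0.0084}, {"xyz": [0.0121, -0.0184, -0.003], "turn": 0.0084}, {"xyz": [0.0121, -0.0184, -0.003], "turn": 0.0084}, {"xyz": [0.0121, -0.0184, -0.003], "turn": 0.0084}, {"xyz": [0.0121, -0.0184, -0.003], "turn": 0.0084}, {"xyz": [0.0121, -0.0184, -0.003], "turn": 0.0084}, {"xyz": [0.0121, -0.0184, -0.003], "turn": 0.0084}, {"xyz": [0.0121, -0.0184, -0.003], "turn": 0.0084}, {"xyz": [0.0121, -0.0184, -0.003], "turn": 0.0084}, {"xyz": [0, 0, 0], "turn": 0}]'

```text
clock: 2.1
tcp_pos: [0.5449, 0.1928, 0.3349]
orientation: [0.338, 3.123, -0.005]
contact_force: [-0.3, -2.0, -0.1]
grip_width: 0.0855
```

Request:
apply_moves --deltas '[{"xyz": [0.005, -0.007, -0.01], "turn": 0.007}, {"xyz": [0.0046, -0.0073, -0.01], "turn": 0.007}, {"xyz": [0, 0, -0.02], "turn": 0}, {"xyz": [0, 0, -0.015], "turn": 0}, {"xyz": [0, 0, 0], "turn": 0}, {"xyz": [0, 0, 0], "turn": 0}]'

```text
clock: 2.6
tcp_pos: [0.5519, 0.1837, 0.2793]
orientation: [-0.305, -3.124, 0.002]
contact_force: [0.4, -0.4, 1.1]
grip_width: 0.0856
```

```bash
python3 - <<'E'
from bench import grab_frame
import cv2
a=cv2.cvtColor(grab_frame("side"),cv2.COLOR_RGB2BGR)[150:384,140:400]
b=cv2.cvtColor(grab_frame("top"),cv2.COLOR_RGB2BGR)[150:384,60:320]
f=lambda a:cv2.resize(a,None,fx=2.5,fy=2.5,interpolation=cv2.INTER_CUBIC)
cv2.imwrite("pics/s1.png",f(a));cv2.imwrite("pics/t1.png",f(b))
E
```

```text
(no output)
```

View pics/s1.png

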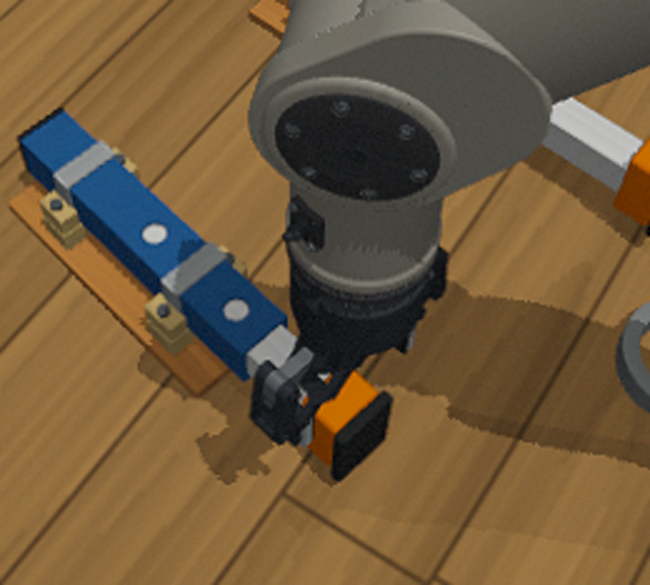

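View pics/t1.png

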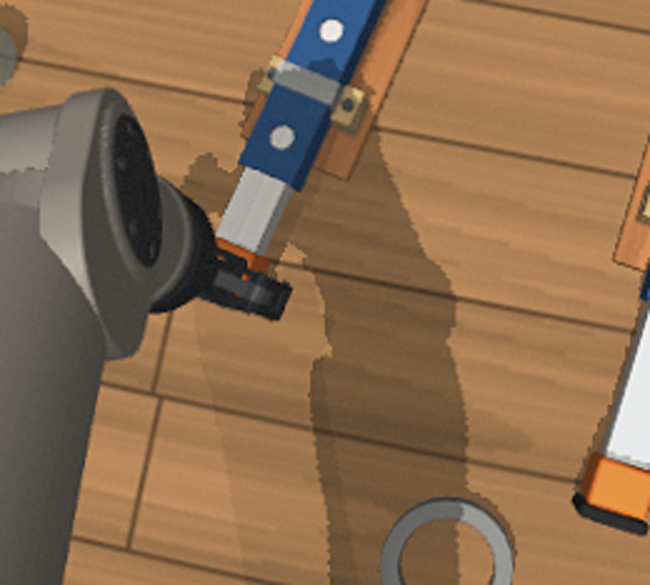

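Request:
apply_moves --deltas '[{"xyz": [0.0026, -0.005, 0], "turn": -0.004}, {"xyz": [0, 0, 0], "turn": 0}, {"xyz": [0, 0, -0.01], "turn": 0}, {"xyz": [0, 0, -0.01], "turn": 0}, {"xyz": [0, 0, -0.01], "turn": 0}, {"xyz": [0, 0, -0.01], "turn": 0}, {"xyz": [0, 0, -0.01], "turn": 0}, {"xyz": [0, 0, -0.009], "turn": 0}, {"xyz": [0, 0, 0], "turn": 0}]'

```text
clock: 3.45
tcp_pos: [0.5542, 0.1783, 0.2192]
orientation: [-0.312, -3.123, 0.003]
contact_force: [0.3, 0.6, -1.6]
grip_width: 0.0852
```

```bash
python3 - <<'E'
from bench import grab_frame,readout
import cv2
a=cv2.cvtColor(grab_frame("side"),cv2.COLOR_RGB2BGR)[250:370,190:350]
print(readout.get_obs()['tcp_pos'],readout.get_obs()['contact_force'])
f=lambda a:cv2.resize(a,None,fx=4,fy=4,interpolation=cv2.INTER_CUBIC)
cv2.imwrite("pics/s2.png",f(a))
E
```

```text
[0.55458494 0.1783416  0.22026701] [0.55881055 0.76269382 0.07246842]
```

View pics/s2.png

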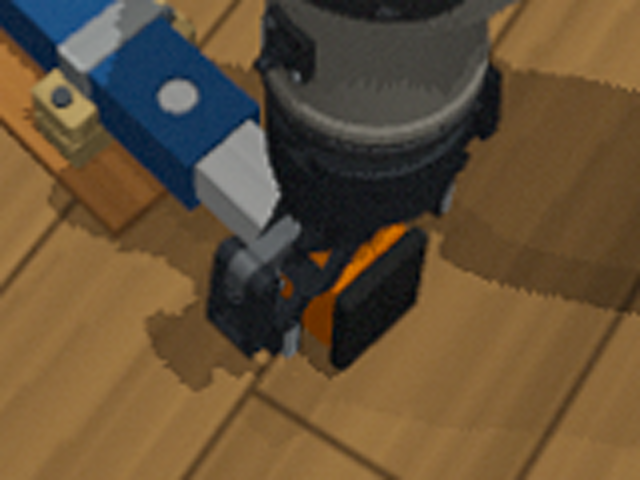

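The open jaws straddle the foot without touching it. Closing now.

Request:
apply_moves --deltas '[{"xyz": [0, 0, 0], "turn": 0}, {"xyz": [0, 0, 0], "turn": 0}, {"xyz": [0, 0, 0], "turn": 0}, {"xyz": [0, 0, 0], "turn": 0}, {"xyz": [0, 0, 0], "turn": 0}, {"xyz": [0, 0, 0], "turn": 0}, {"xyz": [0, 0, 0], "turn": 0}, {"xyz": [0, 0, 0], "turn": 0}]' --claw 1 --squeeze 40

```text
clock: 4.17
tcp_pos: [0.5555, 0.1793, 0.2226]
orientation: [0.312, 3.124, 0.003]
contact_force: [-1.0, 3.5, 5.8]
grip_width: 0.0437
```

Request:
apply_moves --deltas '[{"xyz": [-0.0039, 0.0008, 0], "turn": 0}, {"xyz": [-0.0039, 0.0008, 0], "turn": 0}, {"xyz": [-0.0039, 0.0008, 0], "turn": 0}, {"xyz": [-0.0039, 0.0008, 0], "turn": 0}, {"xyz": [-0.0039, 0.0008, 0], "turn": 0}, {"xyz": [-0.0039, 0.0008, 0], "turn": 0}, {"xyz": [-0.0039, 0.0008, 0], "turn": 0}, {"xyz": [-0.0039, 0.0008, 0], "turn": 0}, {"xyz": [-0.0039, 0.0008, 0], "turn": 0}, {"xyz": [-0.0039, 0.0008, 0], "turn": 0}, {"xyz": [0, 0, 0], "turn": 0}]'

```text
clock: 5.08
tcp_pos: [0.5176, 0.1871, 0.2227]
orientation: [0.313, 3.121, 0.004]
contact_force: [5.9, 3.9, 0.4]
grip_width: 0.0438
```

```bash
cat > look.py <<'E'
from bench import grab_frame,readout
import cv2,sys
a=cv2.cvtColor(grab_frame("side"),cv2.COLOR_RGB2BGR)[190:370,140:340]
b=cv2.cvtColor(grab_frame("top"),cv2.COLOR_RGB2BGR)[110:290,100:300]
o=readout.get_obs();print(o['clock'],o['tcp_pos'],o['contact_force'],o['grip_width'])
f=lambda a:cv2.resize(a,None,fx=2,fy=3,interpolation=cv2.INTER_CUBIC)
f=lambda a:cv2.resize(a,None,fx=2,fy=2,interpolation=cv2.INTER_CUBIC)
cv2.imwrite(f"pics/{sys.argv[1]}.png",cv2.hconcat([f(a),f(b)]))
E
python3 look.py p1
```

```text
5.1833 [0.5177018  0.18707361 0.22265674] [5.21760861 3.16720644 1.26467008] 0.04370873734592835
```

View pics/p1.png

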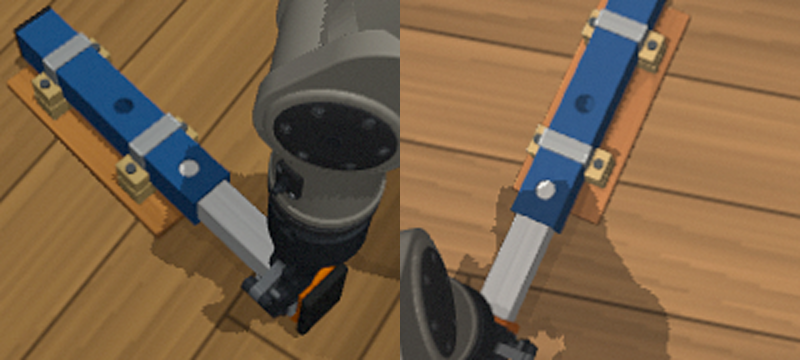

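The inner tube came out with the foot (the short hole is now dark) and the long hole, at side crop (189,168), is still white. About 22 mm to go, so I'll slow down.

Request:
apply_moves --deltas '[{"xyz": [-0.0025, 0.0005, 0], "turn": 0}, {"xyz": [-0.0025, 0.0005, 0], "turn": 0}, {"xyz": [-0.0025, 0.0005, 0], "turn": 0}, {"xyz": [-0.0025, 0.0005, 0], "turn": 0}, {"xyz": [-0.0025, 0.0005, 0], "turn": 0}, {"xyz": [-0.0025, 0.0005, 0], "turn": 0}, {"xyz": [0, 0, 0], "turn": 0}]'

```text
clock: 5.77
tcp_pos: [0.5029, 0.1901, 0.2226]
orientation: [0.313, 3.12, 0.004]
contact_force: [6.7, 4.1, -0.7]
grip_width: 0.0435
```

```bash
python3 look.py p2
```

```text
5.8667 [0.50296923 0.19012029 0.22266041] [ 7.37381583  3.627154   -0.39765603] 0.04318882285238427
```

View pics/p2.png

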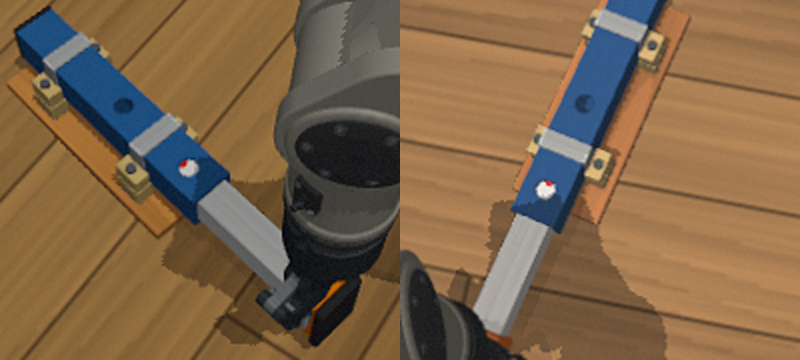

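The button's red edge now shows in the hole at side crop (185,163). From here I'll move 1 mm per row.

Request:
apply_moves --deltas '[{"xyz": [-0.001, 0.0002, 0], "turn": 0}, {"xyz": [-0.001, 0.0002, 0], "turn": 0}, {"xyz": [-0.001, 0.0002, 0], "turn": 0}, {"xyz": [-0.001, 0.0002, 0], "turn": 0}, {"xyz": [-0.001, 0.0002, 0], "turn": 0}, {"xyz": [0, 0, 0], "turn": 0}]'

```text
clock: 6.37
tcp_pos: [0.4982, 0.1911, 0.2226]
orientation: [0.313, 3.12, 0.004]
contact_force: [7.6, 3.4, -0.9]
grip_width: 0.0436
```

```bash
python3 look.py p3
```

```text
6.4667 [0.49817839 0.19104301 0.22262456] [ 6.38593157  3.19285829 -0.86846253] 0.04340396385746388
```

View pics/p3.png

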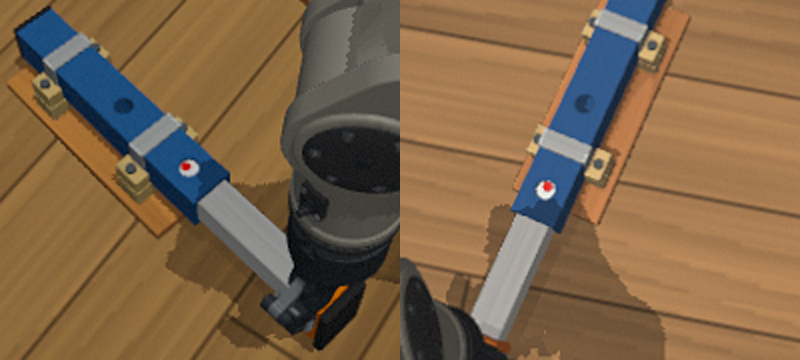

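The red is nearly centred in the hole but still below the rim, so a few more mm.

Request:
apply_moves --deltas '[{"xyz": [-0.001, 0.0002, 0], "turn": 0}, {"xyz": [-0.001, 0.0002, 0], "turn": 0}, {"xyz": [-0.001, 0.0002, 0], "turn": 0}, {"xyz": [0, 0, 0], "turn": 0}, {"xyz": [0, 0, 0], "turn": 0}]'

```text
clock: 6.88
tcp_pos: [0.4947, 0.1918, 0.2226]
orientation: [0.313, 3.121, 0.004]
contact_force: [5.0, 2.6, 0.8]
grip_width: 0.0436
```

```bash
python3 look.py p4
```

```text
6.9833 [0.49473248 0.19178756 0.22264383] [ 5.50552543  3.58310876 -0.04782484] 0.0435406943986121
```

View pics/p4.png

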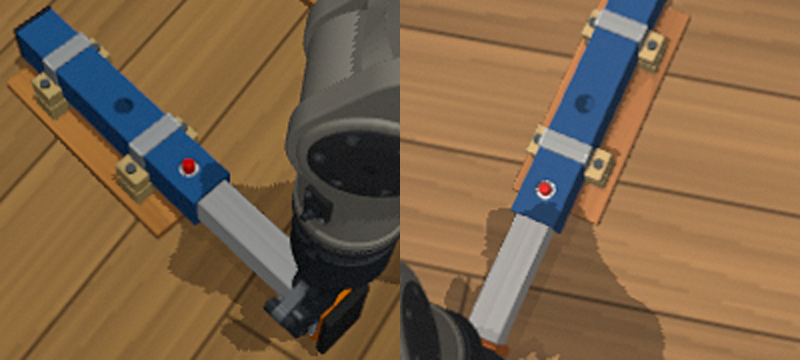

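The button has popped: a bigger red cap standing above the rim at side crop (189,165). I'll let go and rise.

Request:
apply_moves --deltas '[{"xyz": [0, 0, 0], "turn": 0}, {"xyz": [0, 0, 0], "turn": 0}, {"xyz": [0, 0, 0], "turn": 0}, {"xyz": [0, 0, 0], "turn": 0}, {"xyz": [0, 0, 0], "turn": 0}, {"xyz": [0, 0, 0], "turn": 0}, {"xyz": [0, 0, 0], "turn": 0}, {"xyz": [0, 0, 0], "turn": 0}, {"xyz": [0, 0, 0], "turn": 0}]' --claw -1

```text
clock: 7.73
tcp_pos: [0.4931, 0.1911, 0.2217]
orientation: [-0.313, -3.126, 0.0]
contact_force: [-0.2, 0.5, -0.5]
grip_width: 0.0854
```

Request:
apply_moves --deltas '[{"xyz": [0, 0, 0.008], "turn": 0}, {"xyz": [0, 0, 0.012], "turn": 0}, {"xyz": [0, 0, 0.015], "turn": 0}, {"xyz": [0, 0, 0.015], "turn": 0}, {"xyz": [0, 0, 0.015], "turn": 0}, {"xyz": [0, 0, 0.015], "turn": 0}, {"xyz": [0, 0.015, 0.015], "turn": 0}, {"xyz": [0, 0.015, 0.01], "turn": 0}, {"xyz": [0, 0.015, 0.01], "turn": 0}, {"xyz": [0, 0.015, 0], "turn": 0}, {"xyz": [0, 0.015, 0], "turn": 0}, {"xyz": [0, 0, 0], "turn": 0}]'

```text
clock: 8.73
tcp_pos: [0.4923, 0.2697, 0.3365]
orientation: [-0.306, -3.126, -0.003]
contact_force: [0.1, 1.1, -0.8]
grip_width: 0.0854
```

```bash
python3 look.py p5; python3 - <<'E'
from bench import grab_frame
import cv2
cv2.imwrite("pics/full5.png",cv2.cvtColor(grab_frame("side"),cv2.COLOR_RGB2BGR))
E
```

```text
8.8333 [0.49268583 0.26640429 0.33579554] [ 0.35898748 -0.45571155 -0.02705846] 0.08555564907281031
```

View pics/p5.png

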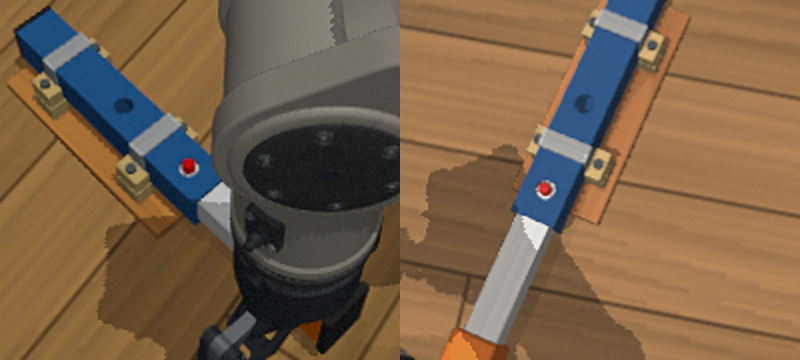

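View pics/full5.png

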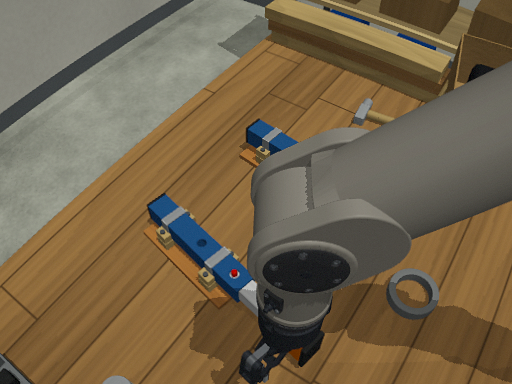

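The button is still up at side (234,272), and the gripper is clear, about 70 mm above the foot. Handing in.

```bash
python3 - <<'E'
from bench import r,readout
print(r.hand_in()); print(readout.get_obs()['clock'])
E
```

```text
the job is handed in; nothing more can be done
None
the job is handed in; nothing more can be done
```

The loose leg is now locked at its long setting. I gripped it by its orange foot and pulled it out about 61 mm, slowing to 1 mm steps near the end. When the red button popped up through the hole near the mouth, I let go and lifted clear. I handed in at about 9 s of the 32 s allowed.

- **Button and gripper:** After I let go, both cameras showed the button standing above the tube. The gripper was empty and about 70 mm above the foot, with almost no force on the tool.
- **Slide position:** I estimate it at about 0.089 m, against 0.090 m for the long hole. This comes from my first camera measurement plus the distance pulled.
- **Cameras:** The two cameras disagreed by about 4–5 mm on where the leg was, so I used the average. The grip was good.
- **Other leg:** I sent no move towards the locked leg and saw no unexpected forces. The arm partly hid it in the last side picture, so I did not look at it again in full.

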